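# Turn the drying-line screw eye home with a steel bar

### The job

The big screw eye in the middle of the drying-line batten is not home yet: the washer under its collar is still loose. Take the steel bar from the brush rest, slide it through the eye's loop and turn the eye clockwise (seen from above) with it until the collar pinches the washer firmly and you clearly feel the turning stiffen, then stop: forced much further, the thread strips out of the wood. Draw the bar out and lay it back squarely in a free groove of the brush rest; do not touch the eye with the gripper, and leave everything else in its place.

Things in the scene. Friction and masses are not known exactly. Their poses are not given: they have to be found in the camera images.
- line_eye: steel screw eye standing upright in the middle of the batten. Origin: centre of its loop, on the screw axis, about 60 mm above the bench; z up, x along the loop's normal, so a bar through the loop lies roughly along x, from either side. Loop of 6 mm round wire, 15 mm clear inside, 27 mm outside; below it a neck and a collar. A bar can swing about 40 degrees either way in the loop before it bears on it
- washer: plain steel washer, 36 mm across, 3 mm thick, lying loose on the batten under the collar; origin at the centre of its underside. Once the collar meets it, the moment needed to turn the eye climbs evenly by about 1 N m per rad: at 0.25 to 0.35 N m the washer is firmly pinched; below 0.2 N m it is not yet tight; above 0.45 N m the thread strips
- batten: beech batten for the drying line, 330 mm long (its y), 56 mm wide (its x), 28 mm high, fixed to the bench by two small angle brackets behind (+x); the screw eye stands at its middle and a small brass cup hook (25 mm high) 130 mm to either side; origin at the centre of its underside
- steel_bar: plain round steel bar, 10 mm in diameter and 170 mm long with rounded ends, about 100 g, lying in the middle groove of the brush rest; origin at its centre on its axis, x along the bar
- brush_rest: low wooden brush rest fixed to the bench: two notched rails 144 mm long (along its y), 12 mm thick, at x = -60 and +60 mm, joined by a floor board 8 mm thick and 50 mm wide. Each rail has five V grooves at y = -48, -24, 0, 24, 48 mm, 30 mm high at the bottom, 42 mm at the ridges; the bar lies along x. Origin at the centre of its underside
- round_brush: paint brush, 193 mm long, lying in an outer groove of the brush rest (at y = -48 mm) beside the steel bar
- tape_1: roll of masking tape lying flat, 100 mm across, 25 mm high, behind the batten
- lid_small: gold-coloured jar lid, 62 mm across, 13 mm high, behind one end of the batten
- pegs_1: wooden clothes peg, 72 mm long, in front of the batten
- mussel_shell_1: mussel shell, 60 mm long, at the left of the bench
- eye_collar (a point): centre of the underside of the eye's collar (29 mm across, 28 mm below the loop's centre). Right-hand wood thread, 5 mm a turn: clockwise seen from above screws the eye down against a small even drag (0.08 N m). The eye stays where it is left. 0.15 to 1.1 rad of turning remains until the collar meets the washer; it differs each time and does not show in the loop's direction
- free_groove (a point): middle of the bar's place in the central pair of grooves of the brush rest, on the bar's axis, 37 mm above the bench

How it is judged:
By the outcome, as a careful person would: the job done as asked, in the order asked, and still so for the second after the job is handed in, with the robot touching nothing.
It also fails if it takes over 67 s, if anything falls off the work surface, if the arm or the gripper's body presses on something with over 40 N, if the wrist force passes 120 N, or if a joint passes its speed limit or range.

### The arm

A 6-joint arm with a two-finger parallel gripper is mounted at the origin on a cart in front of the work surface, level with it; the furniture and walls round the work are solid. World frame = base frame: x ahead of the robot, y to its left, z up, the work surface at z = 0. Lengths are in m, angles in rad, forces in N, time in s.
With the tool pointing down it reaches from about 0.25 to 0.775 m from the base axis. Payload 4 kg.
Tool frame: the origin (TCP) lies midway between the tips of the shut fingers; the grasp point (between the pads) lies behind it (r.hold_point_z is the z of the grasp point in the tool frame, in m); z points along the fingers, y is the line along which they close (so a half turn about z gives the same grasp; the last joint's range is limited). The gripper opens to 85 mm and grips with 20 to 120 N. Pads are 22 mm wide; open, the fingers measure 114 mm over their backs; the gripper's body (76 mm by 85 mm) begins 54 mm behind the grasp point. The pads swing forward as they close: fully open they stand 13 mm farther back than shut.
Start: joints at [-0.103, 0.087, 1.371, -0, 1.684, -0.103], TCP at [0.55, -0, 0.231] pointing down, gripper open.
Joint ranges: [-3.1, 3.1], [-0.76, 2.03], [0.27, 2.55], [-1.08, 4.22], [0.17, 2.65], [-2.57, 2.57]. Speed limits (rad/s): [2.79, 2.79, 3.14, 3.14, 3.14, 3.14].

### API

Orientations are given as a unit quaternion [w, x, y, z].
In Python, from cell import r gives the robot as it stands. The module is installed in compiled form; this text tells all that it offers.
- The arm moves only by the shell command python3 -m jog 'ROWS' [OPENING] [FORCE]. ROWS is a JSON object of lists of equal length, an entry for each row: "linear": the shift along the world's x, y, z in mm, a list of three; "roll": the turn about the world's z in rad. A call has 1 to 20 rows; each row shifts and turns the commanded pose from where the row before left it; what a row does not reach is not made up. A row lasts 1/8 s, in which the tool goes at most 62.5 mm and 10.7 degrees, less where a joint would pass 70% of its speed; a pose out of reach is approached as far as the arm can. A call with a gripper value outside its range is refused whole. OPENING is the closure, from -1 (fully open) to 1 (shut), so that 0 is half open, set as the call begins (- or left out, the last holds). The fingers move at their own pace and stop on an object; FORCE is the grip in N (left out, the last holds). Time passes only in rows, so rows that do not move let the fingers close. It gives the time, the measured TCP pose, the force, the opening and the grip force at its end, in the units of the state.
- r.get_obs(): the state, without advancing time (a new reading comes with each control period).
- r.capture(name): name is "scene" or "side" or "wrist"; returns a dict with "img" (384x512x3 uint8, red, green, blue), "depth" (384x512 float32, m along the optical axis (not along the pixel's ray), 0 where there is no reading), "intrinsics" (3x3 intrinsics, pixels), "pose" (4x4, takes a point from camera to world coordinates). Camera axes: x right, y up, looking along -z (the intrinsics and any distortion apply to the point x, -y, -z); pixel columns grow to the right and rows downward; lengths in m; the calibration is good to about 2 mm. A picture is of the moment at which its call begins.
- r.hand_in(): hands the job in; it is judged then, once.
The state is a dict: "clock": time; "qpos": joint angles; "joint_velocities": joint speeds; "joint_efforts": joint torques, N m; "eef_pos": TCP position; "orientation": TCP orientation; "force": force on the tool from outside, world axes, zero at the start; "wrist_torque": the same for the moment, N m; "gripper_width": opening from 0.0 (shut) to 1.0 (fully open); "grasp_force": force on a finger pad.
Only numpy, scipy, OpenCV 4.12 (cv2) and the standard library are available. Lean on these libraries where they do the work, as an engineer would, in place of code of your own. Each camera call takes 0.05 s, during which the arm holds its last target. There are 200 camera calls.

## Working session

There is one attempt and no reset: what is moved stays moved. The work goes in short steps, Python scripts to look and compute and a shell command to move; the robot and the scene stay as the last step left them, time stands still between calls to the robot, and variables do not carry over. Pictures are saved under pics/ and viewed, at most 10 in all, crops included, and the job is handed in when it is done.

```bash
mkdir -p pics; cat > h.py <<'E'
import numpy as np, cv2
from cell import r
def cap(n,f=None):
    c=r.capture(n)
    if f: cv2.imwrite(f,c["img"][:,:,::-1])
    return c
def pts(c):
    K=c["intrinsics"];d=c["depth"];v,u=np.mgrid[:d.shape[0],:d.shape[1]]
    P=np.stack([(u-K[0,2])/K[0,0]*d,-(v-K[1,2])/K[1,1]*d,-d],-1)
    T=c["pose"];return P@T[:3,:3].T+T[:3,3]
E
python3 - <<'E'
from h import *
import numpy as np
a=[cap(n) for n in("scene","side")]
np.savez("c.npz",**{f"{k}{i}":a[i][k] for i in(0,1) for k in a[i]})
for i in (0,1): cv2.imwrite(f"pics/a{i}.png",cv2.resize(a[i]["img"][:,:,::-1],(784,588)))
for c in a: print(c["pose"].round(3).tolist(),c["intrinsics"].round(1).tolist())
o=r.get_obs();print(o["clock"],o["force"],o["wrist_torque"],r.hold_point_z,o["orientation"],o["gripper_width"])
E
```

```text
[[-0.576, 0.631, -0.52, 0.114], [-0.818, -0.437, 0.376, 0.437], [0.01, 0.641, 0.767, 0.812], [0.0, 0.0, 0.0, 1.0]] [[371.7, 0.0, 249.0], [0.0, 371.7, 194.1], [0.0, 0.0, 1.0]]
[[-0.969, 0.142, -0.204, 0.354], [-0.249, -0.577, 0.778, 1.0], [-0.008, 0.804, 0.594, 0.772], [0.0, 0.0, 0.0, 1.0]] [[361.4, 0.0, 246.4], [0.0, 361.4, 188.8], [0.0, 0.0, 1.0]]
0.1 [-0.13192331 -0.04616729 -0.36687822] [-0.04172366  0.01237974  0.04990611] -0.0187 [-7.79666599e-04  7.07102384e-01  7.07110473e-01 -6.23592880e-04] 0.9962207245529394
```

View pics/a0.png

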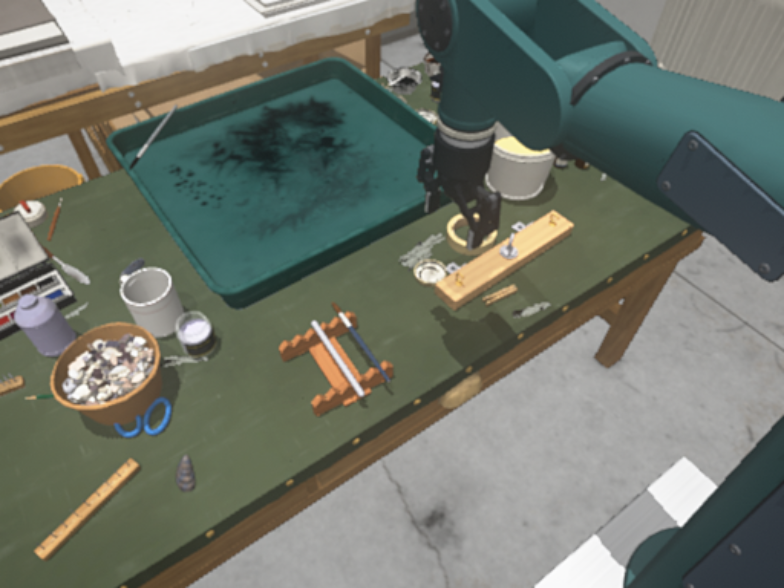

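View pics/a1.png

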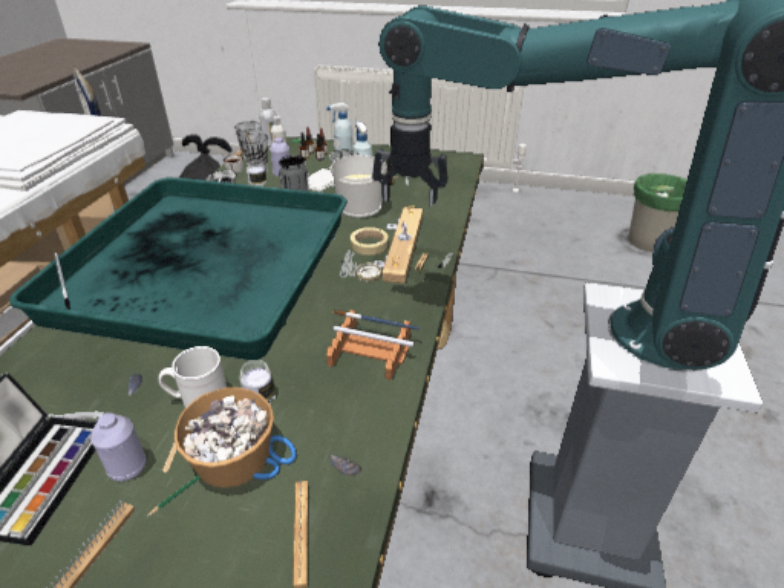

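The scene view shows the bar at about (315,322)–(362,393), the brush to its right, and the eye at (510,247) on the batten. The side view agrees, with the eye at (404,232). Next I measure the points.

```bash
python3 - <<'E'
from h import *
z=np.load("c.npz")
for i in(0,1):
    c={k:z[f"{k}{i}"] for k in("img","depth","intrinsics","pose")}
    P=pts(c);hsv=cv2.cvtColor(c["img"],cv2.COLOR_RGB2HSV);H,S,V=[hsv[...,k].astype(int) for k in range(3)]
    ok=(c["depth"]>0)&(P[...,0]>.2)&(P[...,0]<.8)
    def sel(m,box):
        m=m.copy();b=np.zeros_like(m);x0,y0,x1,y1=[int(t/1.531) for t in box];b[y0:y1,x0:x1]=1;return P[m&b&ok]
    rb=[(270,295,405,420),(320,300,425,385)][i]; bb=[(430,205,580,310),(375,200,430,290)][i]
    def line(q,n):
        m=np.median(q,0);q=q[np.linalg.norm(q-m,axis=1)<.2]
        ctr,(l,w),a=cv2.minAreaRect((q[:,:2]*1000).astype(np.float32)); 
        d=np.linalg.svd(q[:,:2]-q[:,:2].mean(0),full_matrices=False)[2][0]
        print(i,n,len(q),"rect",np.round(ctr,1),round(l,1),round(w,1),round(a,1),"mean",q.mean(0).round(4),"dir",np.degrees(np.arctan2(d[1],d[0])).round(1),"z",np.percentile(q[:,2],[5,50,95]).round(4))
    line((lambda q:q[q[:,2]>.03])(sel((S<60)&(V>90),rb)),"bar")
    q=sel((S>110)&(H<15)&(V>60),rb);line(q,"rest");line(q[q[:,2]>.025],"railtops")
    q=sel((S>60)&(H>8)&(H<25)&(V>100),bb);line(q[(q[:,2]>.022)&(q[:,2]<.034)],"batten")
    q=sel(np.ones_like(ok),bb);q=q[(q[:,2]>.042)&(q[:,2]<.085)&(q[:,2]>0)];line(q,"eye")
E
```

```text
0 bar 291 rect [577.6 166.9] 61.7 172.4 86.2 mean [0.579  0.1823 0.0407] dir 170.2 z [0.0362 0.0411 0.0439]
0 rest 1470 rect [608.1 184.9] 155.1 199.4 86.5 mean [0.5808 0.1978 0.0201] dir 174.4 z [0.0047 0.0167 0.0407]
0 railtops 587 rect [594.4 192. ] 142.7 165.1 86.5 mean [0.5797 0.1993 0.0348] dir 174.7 z [0.0265 0.0349 0.0422]
0 batten 1550 rect [ 655.7 -207.4] 169.5 332.8 3.7 mean [ 0.6026 -0.1957  0.0274] dir 93.0 z [0.0238 0.0275 0.0302]
0 eye 37 rect [ 600.1 -210.1] 18.8 263.6 3.4 mean [ 0.5985 -0.2035  0.0584] dir 93.3 z [0.0443 0.0536 0.0723]
1 bar 215 rect [575.1 169.7] 61.4 166.1 85.3 mean [0.5792 0.1833 0.0407] dir 172.3 z [0.0364 0.0411 0.0443]
1 rest 823 rect [594.1 196. ] 136.8 170.9 86.9 mean [0.5833 0.2043 0.0178] dir 174.6 z [0.0043 0.01   0.0404]
1 railtops 259 rect [597.9 197.4] 135.1 162.2 87.5 mean [0.5851 0.2079 0.0354] dir 170.7 z [0.0275 0.0355 0.0422]
1 batten 592 rect [ 628.5 -208.3] 113.4 329.7 3.6 mean [ 0.6015 -0.1877  0.0279] dir 93.7 z [0.0242 0.0281 0.0309]
1 eye 31 rect [ 616.8 -242.4] 97.7 314.0 23.0 mean [ 0.6147 -0.221   0.0557] dir -69.6 z [0.0433 0.0533 0.0704]
```

```bash
python3 -m jog '{"linear":[[0,-40,0],[0,-40,0],[0,-40,0],[0,-40,0],[0,0,0]],"roll":[0,0,0,0,0]}' 0.05 ; python3 - <<'E'
from h import *
c=cap("wrist","pics/w0.png");print(c["pose"].round(3).tolist(),c["intrinsics"].round(1).tolist(),r.get_obs()["gripper_width"])
np.savez("w0.npz",**c)
E
```

```text
clock: 0.72
eef_pos: [0.5494, -0.1625, 0.2302]
orientation: [-0.001, 0.709, 0.706, -0.001]
force: [0.4, 0.8, -0.1]
gripper_width: 0.475
grasp_force: 0.0
[[1.0, 0.002, 0.003, 0.55], [-0.003, 0.965, 0.261, -0.098], [-0.002, -0.261, 0.965, 0.372], [0.0, 0.0, 0.0, 1.0]] [[321.7, 0.0, 254.1], [0.0, 321.7, 189.6], [0.0, 0.0, 1.0]] 0.47363906701118313
```

View pics/w0.png

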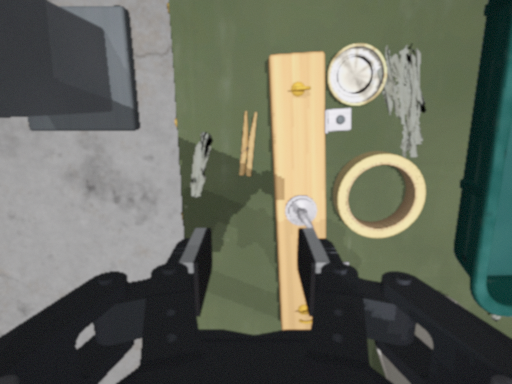

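The wrist view shows the eye at about (303,212), partly behind a finger, with the hooks at (298,88) and (305,310). I move further along for a clear view.

```bash
python3 -m jog '{"linear":[[25,-50,0],[25,-50,0],[0,0,0]],"roll":[0,0,0]}' ; python3 - <<'E'
from h import *
c=cap("wrist");np.savez("w1.npz",**c)
cv2.imwrite("pics/w1.png",cv2.resize(c["img"][100:260,170:350,::-1],(720,640))[:600])
P=pts(c);hsv=cv2.cvtColor(c["img"],cv2.COLOR_RGB2HSV)
v,u=np.mgrid[:384,:512]
b=(P[...,2]>.024)&(P[...,2]<.032)&(hsv[...,1]>60)&(hsv[...,0]<28)&(np.abs(P[...,0]-.6)<.05)&(P[...,1]<-.03)
print(cv2.minAreaRect((P[b][:,:2]*1000).astype(np.float32)))
e=(P[...,2]>.045)&(P[...,2]<.085)&(np.hypot(P[...,0]-.6,P[...,1]+.205)<.04)
for p,a,bb in zip(P[e],u[e],v[e]): print(a,bb,p.round(4)) if p[2]>.066 else 0
q=P[e];q=q[q[:,2]>.06];print(len(q),q.mean(0),q.min(0),q.max(0));print(cv2.minAreaRect((q[:,:2]*1000).astype(np.float32)))
E
```

```text
clock: 1.15
eef_pos: [0.6006, -0.2618, 0.2282]
orientation: [-0.002, 0.708, 0.706, -0.001]
force: [0.6, 0.4, -0.1]
gripper_width: 0.473
grasp_force: 0.0
((614.3720703125, -238.00552368164062), (78.0379867553711, 278.4389343261719), 3.4377121925354004)
249 111 [ 0.5954 -0.2039  0.0661]
251 111 [ 0.5972 -0.2039  0.066 ]
249 112 [ 0.5954 -0.2048  0.0661]
251 112 [ 0.5973 -0.2048  0.068 ]
253 112 [ 0.5991 -0.2048  0.0665]
249 113 [ 0.5954 -0.2057  0.0663]
250 113 [ 0.5963 -0.2057  0.0675]
251 113 [ 0.5973 -0.2056  0.0685]
252 113 [ 0.5982 -0.2057  0.0676]
253 113 [ 0.5991 -0.2056  0.0684]
254 113 [ 0.6    -0.2057  0.0661]
249 114 [ 0.5954 -0.2066  0.0671]
250 114 [ 0.5963 -0.2065  0.0686]
251 114 [ 0.5973 -0.2065  0.0686]
252 114 [ 0.5982 -0.2065  0.0685]
253 114 [ 0.5991 -0.2066  0.0677]
254 114 [ 0.6    -0.2065  0.0685]
248 115 [ 0.5945 -0.2075  0.0662]
249 115 [ 0.5954 -0.2075  0.0672]
250 115 [ 0.5963 -0.2074  0.0681]
251 115 [ 0.5972 -0.2074  0.0684]
252 115 [ 0.5982 -0.2074  0.0685]
253 115 [ 0.5991 -0.2074  0.0696]
254 115 [ 0.6    -0.2074  0.0697]
255 115 [ 0.6009 -0.2074  0.0678
[... 3635 characters left out ...]
681]
263 129 [ 0.6083 -0.2201  0.0673]
258 130 [ 0.6037 -0.221   0.0676]
259 130 [ 0.6046 -0.2208  0.0698]
260 130 [ 0.6055 -0.221   0.0678]
261 130 [ 0.6065 -0.221   0.0672]
262 130 [ 0.6074 -0.221   0.0676]
264 130 [ 0.6093 -0.2211  0.0662]
259 131 [ 0.6046 -0.2219  0.0682]
260 131 [ 0.6055 -0.222   0.067 ]
261 131 [ 0.6065 -0.222   0.0668]
262 131 [ 0.6074 -0.222   0.0665]
263 131 [ 0.6083 -0.222   0.0663]
261 132 [ 0.6065 -0.223   0.066 ]
262 132 [ 0.6074 -0.223   0.0662]
174 [ 0.60157151 -0.21297214  0.06844871] [ 0.59341388 -0.22419439  0.06032432] [ 0.61033195 -0.20223148  0.07290411]
((601.7703247070312, -213.38075256347656), (5.848011016845703, 25.30659294128418), 34.81874084472656)
```

View pics/w1.png

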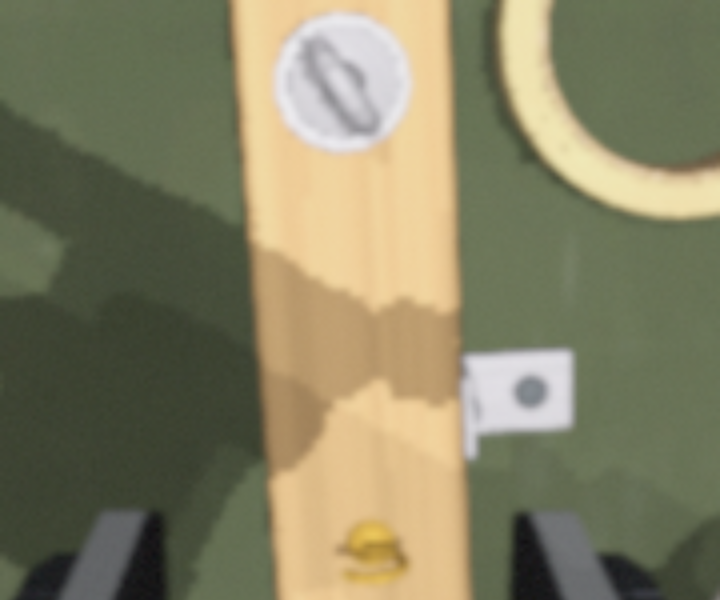

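The eye centre is at (0.6015, -0.213). The loop's normal is at about +34°, and its top is at 0.072 m, which fits the given sizes. Next I turn and look at the bar from above.

```bash
python3 -m jog '{"linear":[[-5,50,0],[-5,50,0],[-5,50,0],[-5,50,0],[-5,50,0],[-5,50,0],[-5,50,0],[-5,50,0],[-5,50,0],[0,0,0],[0,0,0]],"roll":[0.164,0.164,0.164,0.164,0.164,0.164,0.164,0.164,0.163,0,0]}' ; python3 - <<'E'
from h import *
c=cap("wrist","pics/w2.png");np.savez("w2.npz",**c)
P=pts(c);hsv=cv2.cvtColor(c["img"],cv2.COLOR_RGB2HSV);S,V=hsv[...,1],hsv[...,2]
b=(P[...,2]>.034)&(P[...,2]<.05)&(S<60)&(V>90)&(np.abs(P[...,1]-.19)<.04)&(np.abs(P[...,0]-.58)<.13)
n,l,s,ce=cv2.connectedComponentsWithStats(b.astype(np.uint8))
for k in range(1,n):
    if s[k,4]>100:
        q=P[l==k];t=q[q[:,2]>.039];print(s[k],cv2.minAreaRect((q[:,:2]*1000).astype(np.float32)),np.percentile(q[:,2],95))
        x=q[:,0];
        for lo in np.arange(.48,.68,.03):
            g=q[(x>lo)&(x<lo+.03)]
            if len(g)>10: print(round(lo+.015,3),(g[:,1].min()+g[:,1].max())/2)
w=(P[...,2]>.025)&(P[...,2]<.045)&(S>110)&(hsv[...,0]<15)
print(cv2.minAreaRect((P[w][:,:2]*1000).astype(np.float32)))
o=r.get_obs();print(o["qpos"],o["force"],o["wrist_torque"])
E
```

```text
clock: 2.58
eef_pos: [0.5539, 0.1909, 0.2318]
orientation: [0.0, 0.047, 0.999, -0.0]
force: [-0.1, -0.6, -0.3]
gripper_width: 0.476
grasp_force: 0.0
[ 250  109   14  152 1347] ((577.92724609375, 190.53150939941406), (10.608437538146973, 167.4949188232422), 86.537353515625) 0.041685609817446054
0.495 0.19499572330948145
0.525 0.19348394631978272
0.555 0.1916358352890038
0.585 0.18985943294654165
0.615 0.18796358388964254
0.645 0.18656994195107812
((620.51904296875, 293.43212890625), (387.52069091796875, 166.33888244628906), 72.19467163085938)
[ 2.33715879e-01  1.67208745e-01  1.28084696e+00 -1.81105798e-04
  1.69315543e+00 -1.24133598e+00] [-0.72561835 -0.4551334  -0.86523702] [-0.05935004 -0.04694149  0.03415359]
```

View pics/w2.png

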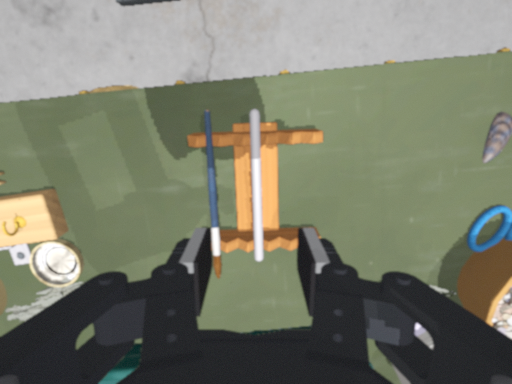

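The bar spans (255,112)–(258,258) in the middle groove, with the brush to its left at (207–217, 115–275). The centre is (0.578, 0.1905) and the direction is -3.3°. I now descend to grip it 30 mm to the robot side of its centre.

```bash
python3 -m jog '{"linear":[[-6,1.5,-30],[0,0,-50],[0,0,-50],[0,0,-40],[0,0,-20],[0,0,-14],[0,0,-10],[0,0,0],[0,0,0]],"roll":[0.036,0,0,0,0,0,0,0,0]}' && python3 -m jog '{"linear":[[0,0,0],[0,0,0],[0,0,0],[0,0,0],[0,0,0],[0,0,0]],"roll":[0,0,0,0,0,0]}' 1 60; python3 -c "
from h import *
o=r.get_obs();print(o['force'],o['wrist_torque'])"
```

```text
clock: 3.75
eef_pos: [0.5498, 0.1916, 0.0185]
orientation: [0.001, 0.03, 1.0, 0.0]
force: [-0.2, 0.5, -0.5]
gripper_width: 0.475
grasp_force: 0.0
clock: 4.5
eef_pos: [0.5496, 0.1928, 0.0183]
orientation: [0.001, 0.03, 1.0, 0.001]
force: [-0.5, 5.8, 2.5]
gripper_width: 0.095
grasp_force: 58.6
[-0.5264116   5.76535686  2.51402162] [ 0.89278358  0.05447462 -0.11042836]
```

```bash
python3 -m jog '{"linear":[[0,0,10],[0,0,20],[0,0,25],[0,0,30],[-7.8,-45.8,0],[-7.8,-45.8,0],[-7.8,-45.8,0],[-7.8,-45.8,0],[-7.8,-45.8,0],[-7.8,-45.8,0],[-7.8,-45.8,0],[-7.8,-45.8,0],[-7.8,-45.8,0],[-7.8,-45.8,0],[0,0,0],[0,0,0],[0,0,0]],"roll":[0,0,0,0,0.044,0.044,0.044,0.044,0.044,0.044,0.044,0.044,0.044,0.044,0,0,0]}'; python3 - <<'E'
from h import *
c=cap("wrist","pics/w3.png");np.savez("w3.npz",**c)
P=pts(c);hsv=cv2.cvtColor(c["img"],cv2.COLOR_RGB2HSV);S=hsv[...,1]
b=(P[...,2]>.085)&(P[...,2]<.15)&(P[...,0]>.48)&(P[...,1]>-.28)&(S<70)&(hsv[...,2]>90)
q=P[b];print(len(q))
u=np.array([np.cos(.384),np.sin(.384)]);o=r.get_obs();e=o["eef_pos"]
s=(q[:,:2]-e[:2])@u;t=(q[:,1]-e[1])*u[0]-(q[:,0]-e[0])*u[1]
for lo in np.arange(0,.13,.015):
    g=(s>lo)&(s<lo+.015)
    if g.sum()>8: print(round(lo+.0075,4),"t",(np.percentile(t[g],3)+np.percentile(t[g],97))/2,"w",np.ptp(t[g]),"ztop",np.percentile(q[g,2],90))
if len(q): print("smax",s.max())
print(e,o["force"],o["wrist_torque"],o["qpos"],o["orientation"],o["clock"])
E
```

```text
clock: 6.62
eef_pos: [0.4716, -0.2645, 0.1022]
orientation: [-0.001, -0.189, 0.982, -0.0]
force: [0.4, -0.7, -0.6]
gripper_width: 0.096
grasp_force: 58.6
970
0.0075 t -0.0007266643858933302 w 0.009640107822382844 ztop 0.12540469957951228
0.0225 t -0.0005899644554340443 w 0.009366091612810098 ztop 0.12492821616127683
0.0375 t -0.0005998424522724367 w 0.009441612928222607 ztop 0.12446306160369834
smax 0.03364858499051388
[ 0.47174106 -0.26442289  0.10226042] [ 0.40443213  0.4820061  -0.2217138 ] [-0.00451698  0.02912079 -0.01977845] [-6.14923495e-01  1.28859212e-01  1.58476461e+00 -1.36760319e-03
  1.42859639e+00 -2.56584734e+00] [-7.05388979e-04 -1.89016823e-01  9.81973566e-01 -2.42972883e-04] 6.675
```

View pics/w3.png

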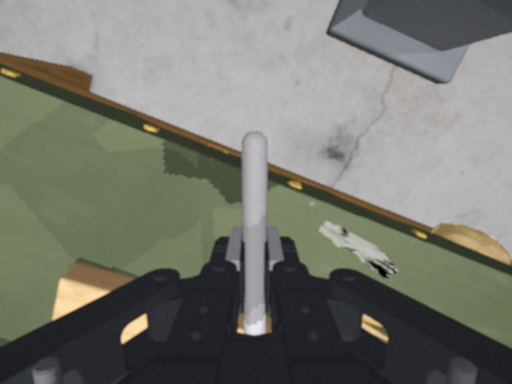

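The bar is held straight: its back end is at (255,135) and the jaws are at (255,250). Joint 6 is close to its range limit, so I'll insert at about 18° instead. First I check the bar's slope from the visible part.

```bash
python3 - <<'E'
from h import *
c=dict(np.load("w3.npz"));P=pts(c);hsv=cv2.cvtColor(c["img"],cv2.COLOR_RGB2HSV)
e=np.array([.4717,-.2644]);th=.3805;u=np.array([np.cos(th),np.sin(th)])
D=P[...,:2]-e;s=D@u;t=D[...,1]*u[0]-D[...,0]*u[1]
b=(P[...,2]>.09)&(P[...,2]<.15)&(hsv[...,1]<70)&(abs(t)<.009)&(abs(s)<.12)&(hsv[...,2]>90)
for lo in np.arange(-.08,.05,.01):
    g=b&(s>lo)&(s<lo+.01)
    if g.sum()>15: print(round(lo+.005,3),g.sum(),"t",np.median(t[g]).round(4),"ztop",np.percentile(P[g][:,2],90).round(4))
print(s[b].min())
E
```

```text
-0.055 373 t -0.0004 ztop 0.1251
-0.045 684 t -0.0006 ztop 0.1254
-0.035 641 t -0.0008 ztop 0.1253
-0.025 575 t -0.0004 ztop 0.1252
-0.015 1224 t 0.0004 ztop 0.1363
-0.005 490 t -0.0004 ztop 0.1258
0.005 431 t -0.0008 ztop 0.1253
0.015 406 t -0.0008 ztop 0.1251
0.025 416 t -0.0008 ztop 0.1248
0.035 84 t -0.0003 ztop 0.1244
-0.05592426293068869
```

```bash
python3 -m jog '{"linear":[[-3.5,8.7,0],[0,0,-20],[0,0,-20],[0,0,-21],[0,0,0],[0,0,0]],"roll":[-0.066,0,0,0,0,0]}'; python3 - <<'E'
from h import *
o=r.get_obs();print(o["eef_pos"],o["force"],o["wrist_torque"],o["qpos"][5])
for n in("scene","side"):
    c=cap(n);P=pts(c)
    e=(P[...,2]>.048)&(P[...,2]<.08)&(np.hypot(P[...,0]-.6,P[...,1]+.213)<.022);q=P[e];v,u=np.nonzero(e)
    print(n,len(q),cv2.minAreaRect((q[:,:2]*1000).astype(np.float32)),q[:,2].max(),(u.min(),u.max(),v.min(),v.max()))
    # eye centre pixel vs projection of (0.6015,-0.213,0.0595)
    T=np.linalg.inv(c["pose"]);K=c["intrinsics"]
    for p in([.6015,-.213,.0595],[.6015-.0247,-.213-.008,.0595]):
        x=T[:3,:3]@p+T[:3,3];print("proj",K[0,0]*x[0]/-x[2]+K[0,2],-K[1,1]*x[1]/-x[2]+K[1,2])
    cu,cv_=(333,161) if n=="scene" else (264,152)
    crop=c["img"][cv_-35:cv_+25,cu-45:cu+45,::-1]
    cv2.imwrite(f"pics/i_{n}.png",cv2.resize(crop,(540,360),interpolation=cv2.INTER_CUBIC))
a=np.vstack([cv2.imread("pics/i_scene.png"),cv2.imread("pics/i_side.png")]);cv2.imwrite("pics/i.png",cv2.resize(a,(450,600)))
E
```

```text
clock: 7.42
eef_pos: [0.4688, -0.2566, 0.0422]
orientation: [-0.0, -0.156, 0.988, -0.001]
force: [-0.6, 0.1, 0.3]
gripper_width: 0.091
grasp_force: 58.6
[ 0.46881515 -0.25663706  0.04222462] [-0.63563002  0.09303613  0.25073625] [ 0.01422992  0.03784964 -0.03641002] -2.490060684513869
scene 20 ((598.413330078125, -207.5023651123047), (5.601560115814209, 24.882144927978516), 35.034263610839844) 0.07361798680950271 (np.int64(331), np.int64(334), np.int64(153), np.int64(161))
proj 333.23837891705625 156.64178877630164
proj 341.26018582912525 160.5135727605305
side 17 ((600.4537353515625, -209.39675903320312), (5.726229667663574, 25.32425308227539), 36.709590911865234) 0.07428055653366394 (np.int64(263), np.int64(265), np.int64(145), np.int64(150))
proj 263.5982994392202 147.49233213876346
proj 270.18807135900784 147.24213760182124
```

View pics/i.png

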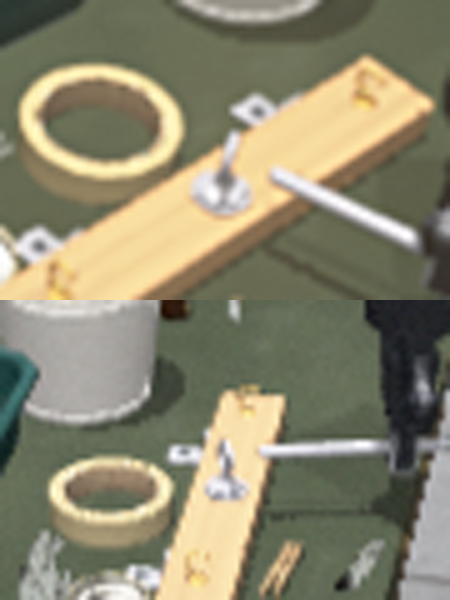

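The scene and side views confirm the tip lines up with the loop at its mid-height: loop at (231,158) and tip at (272,174) above, loop at (226,455) and tip at (262,451) below. Both agree with the projected wrist measurement to about a pixel. I insert in stages.

```bash
python3 -m jog '{"linear":[[0,1,-0.7],[6.7,2.2,0],[6.7,2.2,0],[6.7,2.2,0],[6.7,2.2,0],[6.7,2.2,0],[0,0,0],[0,0,0]],"roll":[0,0,0,0,0,0,0,0]}'; python3 -c "
from h import *
o=r.get_obs();print(o['force'],o['wrist_torque'],o['eef_pos'])"
```

```text
clock: 8.52
eef_pos: [0.5016, -0.2448, 0.0405]
orientation: [-0.001, -0.156, 0.988, -0.0]
force: [0.3, 0.2, -1.4]
gripper_width: 0.095
grasp_force: 58.6
[ 0.27590139  0.15606617 -1.35689249] [-0.01181004  0.03647879 -0.06307132] [ 0.50159507 -0.24481307  0.04052912]
```

```bash
python3 -m jog '{"linear":[[7.1,2.3,0],[7.1,2.3,0],[7.1,2.3,0],[7.1,2.3,0],[7.1,2.3,0],[7.1,2.3,0],[0,0,0],[0,0,0]],"roll":[0,0,0,0,0,0,0,0]}'; python3 - <<'E'
from h import *
for k in range(3):
    o=r.get_obs();print(o['force'],o['wrist_torque'],o['eef_pos'],o["orientation"],o["qpos"][5])
for n,(cu,cv_) in(("scene",(333,161)),("side",(264,152))):
    c=cap(n);crop=c["img"][cv_-35:cv_+25,cu-45:cu+45,::-1]
    cv2.imwrite(f"pics/j_{n}.png",cv2.resize(crop,(540,360),interpolation=cv2.INTER_CUBIC))
a=np.vstack([cv2.imread("pics/j_scene.png"),cv2.imread("pics/j_side.png")]);cv2.imwrite("pics/j.png",cv2.resize(a,(450,600)))
E
```

```text
clock: 9.52
eef_pos: [0.5442, -0.231, 0.0405]
orientation: [-0.001, -0.156, 0.988, -0.0]
force: [-0.0, -0.3, -1.4]
gripper_width: 0.09
grasp_force: 58.6
[-0.0241373  -0.34793879 -1.36623718] [ 0.02308665  0.02982848 -0.02371591] [ 0.54415128 -0.23100481  0.04051955] [-7.17179767e-04 -1.55579143e-01  9.87823116e-01 -3.26433580e-04] -2.3794719623397924
[-0.0241373  -0.34793879 -1.36623718] [ 0.02308665  0.02982848 -0.02371591] [ 0.54415128 -0.23100481  0.04051955] [-7.17179767e-04 -1.55579143e-01  9.87823116e-01 -3.26433580e-04] -2.3794719623397924
[-0.0241373  -0.34793879 -1.36623718] [ 0.02308665  0.02982848 -0.02371591] [ 0.54415128 -0.23100481  0.04051955] [-7.17179767e-04 -1.55579143e-01  9.87823116e-01 -3.26433580e-04] -2.3794719623397924
```

View pics/j.png

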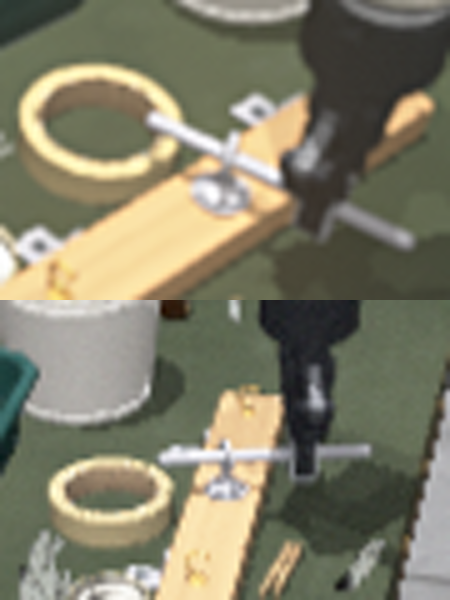

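The bar is through the loop in both views: above, the tip is at (150,117) and the loop at (231,150); below, the tip is at (162,457) and the loop at (225,450). I work out the arc rows about the eye.

```bash
cat >> h.py <<'E'
E0=np.array([.6015,-.213])
def mom(n=6):
    M=[]
    for k in range(n):
        o=r.get_obs();d=o["eef_pos"][:2]-E0;f=o["force"];M.append([o["wrist_torque"][2]+d[0]*f[1]-d[1]*f[0],*f,o["wrist_torque"][2]])
        if k<n-1:r.capture("side")
    q=o["orientation"];th=np.degrees(np.arctan2(2*q[1]*q[2],2*q[1]**2-1))-180
    print("M,F,tz",np.mean(M,0).round(3),"sd",np.std(M,0)[0].round(3),"theta",(th%360).round(2),"phi",np.degrees(np.arctan2(d[1],d[0])).round(2)%360,"L",np.hypot(*d).round(4),"t",o["clock"],"q6",o["qpos"][5].round(2),"z",o["eef_pos"][2].round(4),"gf",o["grasp_force"])
E
python3 - <<'E'
from h import *
mom(8)
f=np.radians(198)-.1*np.arange(24);p=60*np.c_[np.cos(f),np.sin(f)]
for k,d in enumerate(np.diff(p,axis=0)): print(k,d.round(1).tolist(),end=" ")
E
```

```text
M,F,tz [-0.003 -0.391 -0.08  -1.029 -0.   ] sd 0.033 theta 17.89 phi 197.52 L 0.0601 t 9.975 q6 -2.38 z 0.0407 gf 58.647281527519226
0 [-1.6, 5.8] 1 [-1.0, 5.9] 2 [-0.4, 6.0] 3 [0.2, 6.0] 4 [0.8, 5.9] 5 [1.4, 5.8] 6 [2.0, 5.7] 7 [2.5, 5.4] 8 [3.1, 5.2] 9 [3.6, 4.8] 10 [4.0, 4.4] 11 [4.4, 4.0] 12 [4.8, 3.6] 13 [5.2, 3.1] 14 [5.4, 2.5] 15 [5.7, 2.0] 16 [5.8, 1.4] 17 [5.9, 0.8] 18 [6.0, 0.2] 19 [6.0, -0.4] 20 [5.9, -1.0] 21 [5.8, -1.6] 22 [5.6, -2.1]
```

```bash
python3 -m jog '{"linear":[[-1.6,5.8,0],[-1,5.9,0],[-0.4,6,0],[0.2,6,0],[0,0,0],[0,0,0]],"roll":[-0.1,-0.1,-0.1,-0.1,0,0]}' - 100; python3 -c "
from h import *
mom(4)"; python3 -m jog '{"linear":[[0.8,5.9,0],[0,0,0],[0,0,0]],"roll":[-0.1,0,0]}'; python3 -c "
from h import *
mom(4)";python3 -m jog '{"linear":[[1.4,5.8,0],[0,0,0],[0,0,0]],"roll":[-0.1,0,0]}'; python3 -c "
from h import *
mom(4)"
```

```text
clock: 10.72
eef_pos: [0.5415, -0.2075, 0.0407]
orientation: [-0.001, 0.043, 0.999, -0.0]
force: [0.1, -0.4, -0.6]
gripper_width: 0.08
grasp_force: 99.4
M,F,tz [ 0.052 -0.24  -0.121 -0.896  0.044] sd 0.053 theta 355.01 phi 174.71 L 0.0603 t 10.875 q6 -1.95 z 0.0406 gf 99.44097518920898
clock: 11.25
eef_pos: [0.5424, -0.2016, 0.0407]
orientation: [-0.0, 0.093, 0.996, -0.0]
force: [1.0, 0.2, -1.3]
gripper_width: 0.08
grasp_force: 99.5
M,F,tz [ 0.056  0.726 -0.19  -1.191  0.053] sd 0.023 theta 349.28 phi 169.03 L 0.0602 t 11.4 q6 -1.84 z 0.0406 gf 99.54181909561157
clock: 11.78
eef_pos: [0.5437, -0.1958, 0.0406]
orientation: [-0.001, 0.143, 0.99, -0.0]
force: [0.7, -0.2, -0.4]
gripper_width: 0.078
grasp_force: 99.5
M,F,tz [ 0.055  0.716 -0.109 -1.181  0.061] sd 0.009 theta 343.56 phi 163.35 L 0.0603 t 11.925 q6 -1.73 z 0.0406 gf 99.52142000198364
```

```bash
python3 -m jog '{"linear":[[2,5.7,0],[0,0,0],[0,0,0]],"roll":[-0.1,0,0]}' >/dev/null; python3 -c "
from h import *
mom(5)"; python3 -m jog '{"linear":[[2.5,5.4,0],[0,0,0],[0,0,0]],"roll":[-0.1,0,0]}'>/dev/null; python3 -c "
from h import *
mom(5)"
```

```text
M,F,tz [ 0.163  0.126 -1.129 -1.325  0.103] sd 0.044 theta 337.82 phi 157.72 L 0.0604 t 12.5 q6 -1.62 z 0.0406 gf 99.53058958053589
M,F,tz [ 0.271 -0.547 -2.79  -1.711  0.107] sd 0.02 theta 332.08 phi 152.2 L 0.0604 t 13.075 q6 -1.51 z 0.0406 gf 99.56510066986084
```

```bash
python3 -c "
from h import *
mom(14)"; python3 -m jog '{"linear":[[0.8,1.6,0],[0,0,0],[0,0,0]],"roll":[-0.03,0,0]}'>/dev/null; python3 -c "
from h import *
mom(16)"
```

```text
M,F,tz [ 0.266 -1.164 -3.212 -1.709  0.062] sd 0.041 theta 332.05 phi 152.1 L 0.0605 t 13.725 q6 -1.51 z 0.0406 gf 99.54254508018494
M,F,tz [ 0.348 -1.842 -4.853 -1.671  0.038] sd 0.044 theta 330.34 phi 150.38 L 0.0605 t 14.85 q6 -1.47 z 0.0406 gf 99.4718062877655
```

The moment climbed at about 1 N·m per rad and now reads about 0.32 N·m, averaged with the fit, so I stop turning. Next I back the bar off to the middle of the loop.

```bash
python3 -m jog '{"linear":[[-0.8,-1.6,0],[-2.5,-5.4,0],[-2,-5.7,0],[-1.4,-5.8,0],[-0.8,-5.9,0],[-0.2,-6,0],[0.4,-6,0],[0,0,0],[0,0,0]],"roll":[0.03,0.1,0.1,0.1,0.1,0.1,0.1,0,0]}'; python3 - <<'E'
from h import *
mom(8)
c=r.capture("side");print(r.get_obs()["eef_pos"])
E
```

```text
clock: 15.98
eef_pos: [0.5421, -0.2184, 0.0407]
orientation: [-0.0, -0.056, 0.998, 0.0]
force: [1.1, -0.2, -0.8]
gripper_width: 0.08
grasp_force: 99.5
M,F,tz [-0.007  0.208 -0.166 -1.036 -0.018] sd 0.038 theta 6.44 phi 185.85 L 0.0601 t 16.325 q6 -2.16 z 0.0406 gf 99.54240202903748
[ 0.54175056 -0.21922373  0.04067271]
```

```bash
python3 -m jog '{"linear":[[-8.4,-0.9,0],[-8.4,-0.9,0],[-8.4,-0.9,0],[-8.4,-1,0],[-8.4,-1,0],[-8.4,-1,0],[-8.4,-1,0],[-8.4,-1,0],[-8.4,-0.9,0],[-8.4,-0.9,0],[0,0,0]],"roll":[0,0,0,0,0,0,0,0,0,0,0]}'; python3 -c "
from h import *
mom(3)"; python3 -m jog '{"linear":[[0,0,30],[0,0,30],[0,0,40],[0,0,40],[0,0,0]],"roll":[0,0,0,0,0]}'
```

```text
clock: 17.75
eef_pos: [0.4571, -0.2288, 0.0406]
orientation: [-0.001, -0.056, 0.998, -0.0]
force: [0.0, 0.0, -0.2]
gripper_width: 0.077
grasp_force: 99.5
M,F,tz [-0.059 -0.072  0.147 -0.502 -0.037] sd 0.105 theta 6.43 phi 186.31 L 0.1445 t 17.85 q6 -2.26 z 0.0408 gf 99.54199075698853
clock: 18.48
eef_pos: [0.4601, -0.2301, 0.1852]
orientation: [0.003, -0.056, 0.998, -0.003]
force: [0.4, -0.0, -2.0]
gripper_width: 0.079
grasp_force: 99.5
```

```bash
python3 -m jog '{"linear":[[8.9,42.3,0],[8.9,42.3,0],[8.9,42.3,0],[8.9,42.3,0],[8.9,42.3,0],[8.9,42.3,0],[8.9,42.3,0],[8.9,42.3,0],[8.9,42.3,0],[8.9,42.3,0],[0,0,0],[0,0,0],[0,0,0]],"roll":[-0.0172,-0.0172,-0.0172,-0.0172,-0.0172,-0.0172,-0.0172,-0.0172,-0.0172,-0.0172,0,0,0]}'; python3 - <<'E'
from h import *
c=cap("wrist","pics/w5.png");P=pts(c);hsv=cv2.cvtColor(c["img"],cv2.COLOR_RGB2HSV)
o=r.get_obs();e=o["eef_pos"];q=o["orientation"];th=np.arctan2(2*q[1]*q[2],2*q[1]**2-1)-np.pi;u=np.array([np.cos(th),np.sin(th)])
D=P[...,:2]-e[:2];s=D@u;t=D[...,1]*u[0]-D[...,0]*u[1];z=P[...,2]-e[2]
b=(abs(z-.02)<.02)&(hsv[...,1]<70)&(abs(t)<.009)&(abs(s)<.12)&(hsv[...,2]>90)
for lo in np.arange(-.06,.05,.01):
    g=b&(s>lo)&(s<lo+.01)
    if g.sum()>15: print(round(lo+.005,3),"t",np.median(t[g]).round(4),"ztop",np.percentile(z[g],90).round(4))
print(s[b].min(),np.degrees(th)+360,e)
E
```

```text
clock: 20.1
eef_pos: [0.5465, 0.1931, 0.1801]
orientation: [-0.001, 0.03, 1.0, -0.001]
force: [0.0, -0.2, -1.1]
gripper_width: 0.076
grasp_force: 99.5
-0.055 t -0.0006 ztop 0.0225
-0.045 t -0.0008 ztop 0.0228
-0.035 t -0.0008 ztop 0.0228
-0.025 t -0.0008 ztop 0.0227
-0.015 t 0.0001 ztop 0.0331
-0.005 t -0.0003 ztop 0.0354
0.005 t -0.0007 ztop 0.0286
0.015 t -0.0007 ztop 0.0226
0.025 t -0.0007 ztop 0.0223
0.035 t -0.0007 ztop 0.0223
-0.05547980425241979 356.49675818699836 [0.54659851 0.19304446 0.18037624]
```

```bash
python3 -m jog '{"linear":[[3,0,-30],[0,0,-40],[0,0,-40],[0,0,-25],[0,0,-12],[0,0,-7],[0,0,-4],[0,0,-3],[0,0,0],[0,0,0]],"roll":[0,0,0,0,0,0,0,0,0,0]}' - 60; python3 -c "
from h import *
o=r.get_obs();print(o['eef_pos'],o['force'],o['wrist_torque'])"
```

```text
clock: 21.4
eef_pos: [0.5501, 0.1942, 0.0202]
orientation: [0.0, 0.03, 1.0, -0.0]
force: [-0.8, -0.2, -0.2]
gripper_width: 0.084
grasp_force: 99.5
[0.55014208 0.19422137 0.02022662] [-0.8131343  -0.19225647 -0.16106824] [-0.01732688 -0.05369146 -0.0489566 ]
```

```bash
python3 -m jog '{"linear":[[0,-0.8,-0.7],[0,0,-0.7],[0,0,-0.4],[0,0,0],[0,0,0]],"roll":[0,0,0,0,0]}'; python3 -m jog '{"linear":[[0,0,0],[0,0,0],[0,0,0],[0,0,0],[0,0,0]],"roll":[0,0,0,0,0]}' 0.05;python3 -m jog '{"linear":[[0,0,5],[0,0,15],[0,0,30],[0,0,50],[0,0,60],[0,0,0],[0,0,0]],"roll":[0,0,0,0,0,0,0]}'; python3 - <<'E'
from h import *
c=cap("wrist","pics/w6.png");P=pts(c);hsv=cv2.cvtColor(c["img"],cv2.COLOR_RGB2HSV);S,V=hsv[...,1],hsv[...,2]
b=(P[...,2]>.034)&(P[...,2]<.05)&(S<60)&(V>90)&(np.abs(P[...,1]-.19)<.03)&(np.abs(P[...,0]-.58)<.13)
q=P[b];print(cv2.minAreaRect((q[:,:2]*1000).astype(np.float32)))
for lo in np.arange(.49,.66,.03):
    g=q[(q[:,0]>lo)&(q[:,0]<lo+.03)]
    if len(g)>10: print(round(lo,3),np.median(g[:,1]).round(4),np.percentile(g[:,2],90).round(4))
s=cap("side");cv2.imwrite("pics/f.png",cv2.resize(np.hstack([c["img"][60:300,130:390],s["img"][100:340,180:440]])[:,:,::-1],(780,360)))
E
```

```text
clock: 22.02
eef_pos: [0.55, 0.1933, 0.0188]
orientation: [-0.0, 0.03, 1.0, -0.0]
force: [-1.6, -1.8, 4.9]
gripper_width: 0.081
grasp_force: 100.0
clock: 22.65
eef_pos: [0.5497, 0.1934, 0.0177]
orientation: [-0.001, 0.03, 1.0, -0.0]
force: [0.2, 0.3, -0.9]
gripper_width: 0.475
grasp_force: 0.0
clock: 23.52
eef_pos: [0.5498, 0.1934, 0.1789]
orientation: [0.0, 0.03, 1.0, -0.0]
force: [-0.0, 0.0, 0.2]
gripper_width: 0.474
grasp_force: 0.0
((578.5902709960938, 190.10452270507812), (10.05508041381836, 167.54762268066406), 86.375244140625)
0.49 0.1949 0.0413
0.52 0.193 0.0414
0.55 0.1912 0.0414
0.58 0.1893 0.0414
0.61 0.1874 0.0414
0.64 0.186 0.0412
```

View pics/f.png

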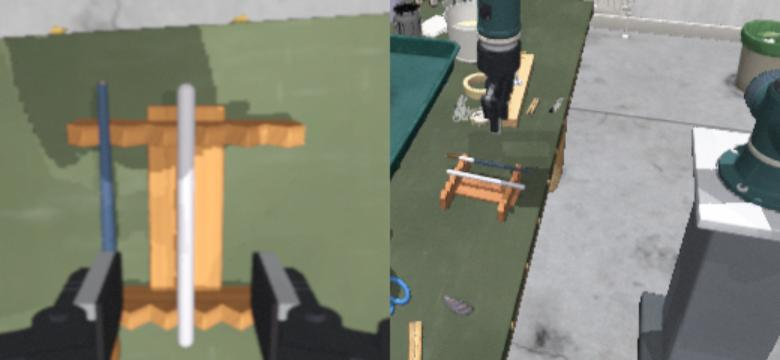

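The bar lies squarely in the middle groove: it runs (187,88)–(186,345) in the left view, at the same pose as before. The brush is undisturbed and the gripper is clear.

```bash
python3 -c "
from h import *
print(r.hand_in())"
```

```text
the job is handed in; nothing more can be done
None
```

The eye is screwed down until the washer is pinched, at about 0.32 N·m (the last reading alone was 0.35, the top of the firm range); the bar is back squarely in the middle groove, and the job was handed in at about 24 s.

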